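# Cam-clamp a truckle for sampling

### The job

Two identical cam clamps stand on the cheese-room bench; one of them holds a small truckle cheese. Turn the crank of that clamp counter-clockwise (seen from above) until the follower's roller rests in the middle of the cam's flat dwell, which is where the crank arm points straight away from the cheese, so that the cheese is clamped upright in the V stop; then let go. Leave the crank of the empty clamp alone.

Things in the scene. Friction and masses are not known exactly. Their poses are not given: they have to be found in the camera images.
- clamp: The clamp holding the cheese: dark steel plate 335 x 130 x 12 mm. Origin on the vertical camshaft axis at bench level; z up, x points from the cheese through the camshaft. V stop at x -255 to -205 mm; jaw with sprung white pad (80 mm high) slides 16 mm towards it. Over the cam a steel crank arm (top 62 mm above the bench) carries the handle. Cheese (top 97 mm) and handle stand highest.
- crank (a joint): Its crank angle, rad, grows counter-clockwise from above, 0 to 3.9, starts 0 to 0.8. Arm points (value - 2.4) from clamp x axis: at 2.4 along +x, mid dwell; dwell +-0.4, there it stays put. Elsewhere before and after, the jaw spring may turn it back when let go. Handle: upright black cylinder 75 mm from shaft axis, 24 mm diameter, 70 to 122 mm above bench, spins on its pin; pull up to 8 N.
- truckle: Small grey-rinded truckle cheese, upright cylinder of 74 mm diameter, 85 mm high, 0.4 kg, loose on the clamp's plate between pad and V stop. Origin: centre of its underside. Clamped, it is at x -200 mm, y 0 in the clamp's frame, 12 mm above the bench; it starts 1 to 8 mm from there, towards the jaw, which pushes it home as the cam turns.
- spare_crank_knob (a point): Middle of the crank handle of the second clamp, identical but empty; 98 mm above the bench. Not to be moved.
There are look-alikes about, which are no part of the job. Leave any pink look-alike of the truckle alone.

How it is judged:
By the outcome, as a careful person would: the job done as asked, in the order asked, and still so for the second after the job is handed in, with the robot touching nothing.
It also fails if it takes over 38 s, if anything falls off the work surface, if the arm or the gripper's body presses on something with over 40 N, if the wrist force passes 120 N, or if a joint passes its speed limit or range.

### The arm

A 6-joint arm with a two-finger parallel gripper is mounted at the origin on the work surface. World frame = base frame: x ahead of the robot, y to its left, z up, the work surface at z = 0. Lengths are in m, angles in rad, forces in N, time in s.
With the tool pointing down it reaches from about 0.275 to 0.75 m from the base axis. Payload 10.2 kg.
Tool frame: the origin (TCP) lies midway between the tips of the shut fingers; the grasp point (between the pads) lies 19 mm behind it (env.hold_point_z is the distance from the TCP to the grasp point, in m); z points along the fingers, y is the line along which they close (so a half turn about z gives the same grasp; the last joint's range is limited). The gripper opens to 85 mm and grips with 20 to 120 N. Pads are 22 mm wide; open, the fingers measure 114 mm over their backs; the gripper's body (76 mm by 85 mm) begins 54 mm behind the grasp point. The pads swing forward as they close: fully open they stand 13 mm farther back than shut.
Start: joints at [-1.517, 0.313, 1.498, -0, 1.331, -0.223], TCP at [0.143, -0.505, 0.231] pointing down, gripper open.
Joint ranges: [-2.94, 2.94], [-0.97, 2.17], [0.19, 2.56], [-1.23, 4.37], [0.02, 3.11], [-2.88, 2.88]. Speed limits (rad/s): [2.39, 2.39, 3.01, 3.14, 3.14, 3.14].

### API

Orientations are given as a unit quaternion [x, y, z, w].
In Python, from bench import env, kinematics, monitor, eyes, job gives the robot as it stands. The module is installed in compiled form; this text tells all that it offers. Calls block until the motion is done:
- env.reach(position, orientation): joint-space move of the TCP to a pose.
- env.movel(position, velocity=0.15, frame=None, guard=None): straight line of the TCP; frame=None keeps the orientation; velocity is the mean speed in m/s. With guard (N) it stops when the force on the tool has changed by that much, and returns True; else False.
- env.set_joints(angles): joint-space move.
- env.release() and env.close_gripper(effort=None): open the fingers fully, or close them until they stop; effort is the grip in N (None keeps the last).
- env.hold(seconds).
- kinematics.ik(position, orientation): joint angles nearest the present ones, or None.
- monitor.sense(): the state.
- eyes.grab_frame(name): name is "side" or "top"; returns a dict with "frame" (420x560x3 uint8, red, green, blue), "mtx" (3x3 intrinsics, pixels), "k1" (the pictures are not rectified: a ray, as slopes to the right and down, at radius r is drawn at 1 + k1 r^2 times it, then the intrinsics apply), "view" (4x4, takes a point from world to camera coordinates). Camera axes: x right, y down, z forward; pixel columns grow to the right and rows downward; lengths in m; the calibration is good to about 2 mm. A picture is of the moment at which its call begins. There is no depth.
A pose or a line that the arm cannot do raises env.MotionError and nothing moves.
- job.hand_in(): hands the job in; it is judged then, once.
The state is a dict: "clock": time; "joints": joint angles; "qvel": joint speeds; "joint_efforts": joint torques, N m; "position": TCP position; "ee_rot": TCP orientation; "contact_force": force on the tool from outside, world axes, zero at the start; "ft_torque": the same for the moment, N m; "finger_gap": opening from 0.0 (shut) to 1.0 (fully open); "gripper_force": force on a finger pad.
Only numpy, scipy, OpenCV 4.12 (cv2) and the standard library are available. Lean on these libraries where they do the work, as an engineer would, in place of code of your own. Each camera call takes 0.05 s, during which the arm holds its last target. There are 200 camera calls.

## Working session

There is one attempt and no reset: what is moved stays moved. The work goes in short steps, each a Python script; the robot and the scene stay as the last script left them, time stands still between calls to the robot, and variables do not carry over. Pictures are saved under pics/ and viewed, at most 10 in all, crops included, and the job is handed in when it is done.

```bash
mkdir -p pics
cat > h.py <<'E'
from bench import env, kinematics, monitor, eyes, job
import numpy as np, cv2
def K(f): return np.array(f["mtx"]),np.array([f["k1"],0,0,0,0.]),np.array(f["view"])
def pix2w(f,px,z):
    m,d,V=K(f); u=cv2.undistortPoints(np.array([[px]],float),m,d)[0,0]
    R=V[:3,:3];c=-R.T@V[:3,3];r=R.T@np.array([u[0],u[1],1]);return c+r*(z-c[2])/r[2]
def w2pix(f,P):
    m,d,V=K(f); return cv2.projectPoints(np.array(P,float).reshape(-1,3),cv2.Rodrigues(V[:3,:3])[0],V[:3,3],m,d)[0].reshape(-1,2)
def save(f,n): cv2.imwrite("pics/"+n,f["frame"][:,:,::-1])
E
python3 - <<'E'
from h import *
import pickle
for n in("top","side"):
    f=eyes.grab_frame(n);save(f,n+"0.png");pickle.dump(f,open(n+"0.pkl","wb"))
print(monitor.sense()["clock"])
E
```

```text
0.1
```

View pics/top0.png

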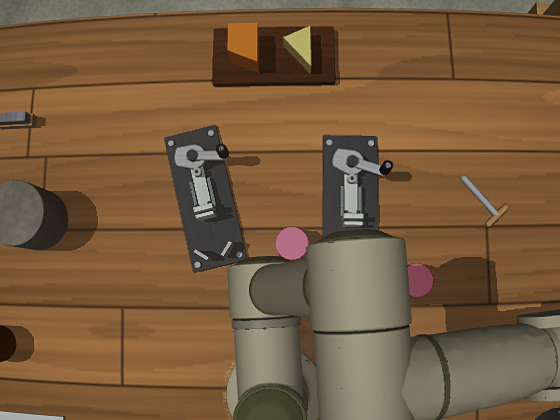

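View pics/side0.png

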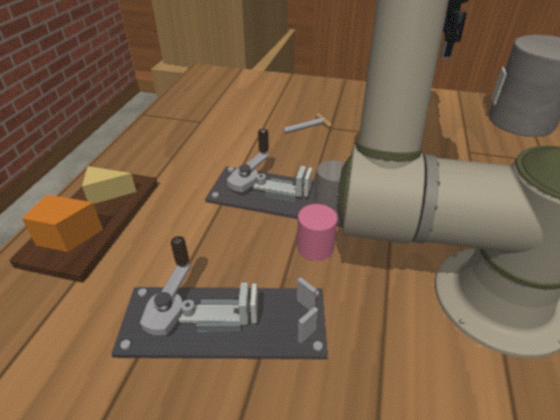

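The top view shows the left clamp empty, with its bare V stop at (213,255). The right clamp, with its shaft at (352,161) and knob at (387,168), is partly under the arm. The side view shows a grey cylinder on that far clamp at (330,183). The pink cylinders at (291,243) and (419,280) are decoys. I'll enlarge and measure.

Run:
```python
from h import *
import pickle
t=pickle.load(open("top0.pkl","rb"));s=pickle.load(open("side0.pkl","rb"))
a=cv2.resize(t["frame"][120:240,310:430],(480,480),interpolation=cv2.INTER_CUBIC)
b=cv2.resize(s["frame"][110:230,200:352],(608,480),interpolation=cv2.INTER_CUBIC)[:,:]
b=cv2.resize(s["frame"][115:235,200:280+0],(320,480),interpolation=cv2.INTER_CUBIC)
b2=cv2.resize(s["frame"][115:235,200:360],(640,480),interpolation=cv2.INTER_CUBIC)
cv2.imwrite("pics/ct.png",a[:,:,::-1]);cv2.imwrite("pics/cs.png",b2[:,:,::-1])
for f in(t,s):
    V=f["view"];print(-V[:3,:3].T@V[:3,3], w2pix(f,[[0,0,0],[.3,0,0],[.5,0,0],[.5,.2,0]]).round())
```

```text
[ 0.24277228 -0.04594899  1.2765022 ] [[275. 394.]
 [274. 264.]
 [274. 180.]
 [190. 181.]]
[0.26866593 0.53330552 0.61063074] [[501. 298.]
 [332. 266.]
 [232. 248.]
 [192. 335.]]
```

View pics/ct.png

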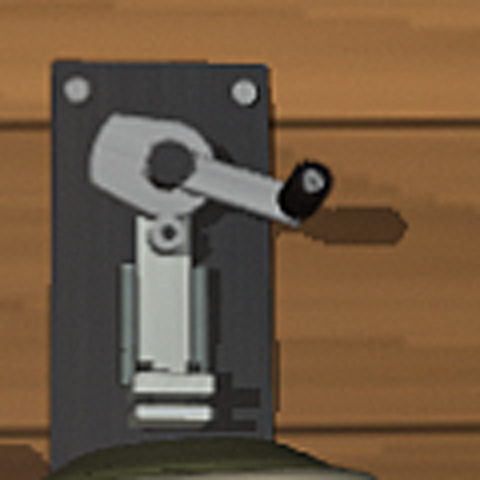

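View pics/cs.png

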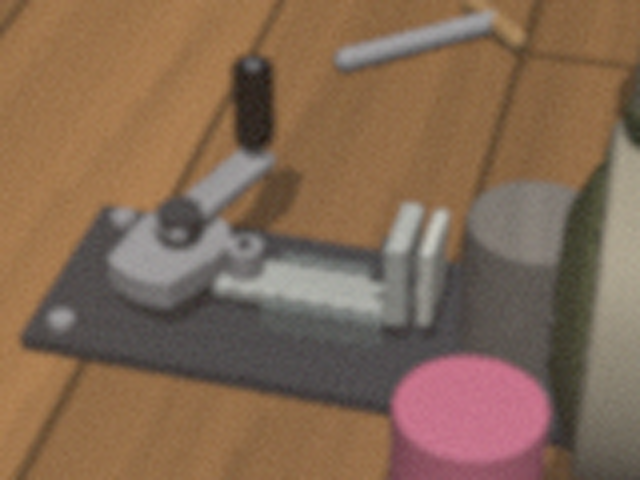

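The crop confirms that the far/right clamp holds the grey, upright truckle. The cheese shows at side (332,175), with its handle top at side (263.5,130.5) and top (388.5,165). Now I'll triangulate.

Run:
```python
from h import *
import pickle
t=pickle.load(open("top0.pkl","rb"));s=pickle.load(open("side0.pkl","rb"))
def tri(a,b):
    P=[];U=[]
    for f,p in((t,a),(s,b)):
        m,d,V=K(f);U.append(cv2.undistortPoints(np.array([[p]],float),m,d)[0,0]);P.append(V[:3])
    X=cv2.triangulatePoints(P[0],P[1],U[0],U[1])[:,0];return X[:3]/X[3]
print("knobtop tri",tri((388.5,165.2),(263.5,130.5)),pix2w(t,(388.5,165.2),.122),pix2w(s,(263.5,130.5),.122))
print("knobbot side",pix2w(s,(264,151.5),.07))
print("bolt tri",tri((352.5,161),(245.2,167.5)),pix2w(t,(352.5,161),.07))
L=pix2w(t,(323,135.5),.012);R=pix2w(t,(377,136.4),.012);L2=pix2w(t,(323,232),.012)
print("corners",L,R,np.linalg.norm(L-R))
for p in((329.2,142.5),(371.2,143)):print("screw",pix2w(t,p,.014))
for p in((230.5,145.5+23.5),(215,194.8)):print("screw side",pix2w(s,p,.014))
# plate straight edges: left x 52->~48@y450 ; right 268->273
for c in((52,62),(50,460),(268,66),(273,430)):print("edge",pix2w(t,(c[0]/4+310,c[1]/4+120),.012))
print("pad",pix2w(t,(173/4+310,412/4+120),.092),pix2w(t,(163/4+310,280/4+120),.04))
```

```text
knobtop tri [ 0.50448809 -0.25401382  0.12037138] [ 0.50495736 -0.25359848  0.122     ] [ 0.50283229 -0.25130532  0.122     ]
knobbot side [ 0.50120167 -0.24483776  0.07      ]
bolt tri [ 0.52783446 -0.18201763  0.06391228] [ 0.52703844 -0.18122294  0.07      ]
corners [ 0.60391289 -0.11894457  0.012     ] [ 0.60086282 -0.24856429  0.012     ] 0.1296555995829869
screw [ 0.58592345 -0.13324093  0.014     ]
screw [ 0.58402621 -0.23364735  0.014     ]
screw side [ 0.58338507 -0.23278931  0.014     ]
screw side [ 0.58473998 -0.13155734  0.014     ]
edge [ 0.60391289 -0.11894457  0.012     ]
edge [ 0.36537957 -0.11333493  0.012     ]
edge [ 0.60061431 -0.24855426  0.012     ]
edge [ 0.38151793 -0.24385696  0.012     ]
pad [ 0.38321774 -0.17670898  0.092     ] [ 0.4657892  -0.17863053  0.04      ]
```

```bash
cat >> h.py <<'E'
from scipy.spatial.transform import Rotation as Ro
S=np.array([.5275,-.182]);PSI=-.0218;R0=.075;Z=.080
def pose(phi,flip,r=R0,z=Z):  # phi: world angle of crank arm; fingers close tangentially
    a=phi+np.pi/2+flip*np.pi
    y=np.array([np.cos(a),np.sin(a),0]);zz=np.array([0,0,-1.]);x=np.cross(y,zz)
    return [*(S+r*np.array([np.cos(phi),np.sin(phi)])),z],Ro.from_matrix(np.c_[x,y,zz]).as_quat()
E
python3 - <<'E'
from h import *
p0=np.deg2rad(-108.3)
for fl in(0,1):
    print(fl,[None if (q:=kinematics.ik(*pose(p,fl)) ) is None else np.round(q,2).tolist() for p in np.linspace(p0,PSI,4)])
print(monitor.sense()["contact_force"],monitor.sense()["clock"])
E
```

```text
0 [[-0.67, 0.56, 1.56, -0.0, 1.03, -0.35], [-0.63, 0.64, 1.42, -0.0, 1.09, -0.93], [-0.55, 0.68, 1.33, -0.0, 1.13, -1.48], [-0.48, 0.68, 1.33, -0.0, 1.13, -2.03]]
1 [[-0.67, 0.56, 1.56, -0.0, 1.03, 2.79], [-0.63, 0.64, 1.42, -0.0, 1.09, 2.21], [-0.55, 0.68, 1.33, -0.0, 1.13, 1.66], [-0.48, 0.68, 1.33, -0.0, 1.13, 1.11]]
[-0.59748315 -0.94744451 -0.58693269] 0.1
```

Flip 0 works for the whole arc. Next: approach, then look before gripping.

Run:
```python
from h import *
p0=np.deg2rad(-108.3)
env.reach(*pose(p0,0,z=.20))
p,q=pose(p0,0)
print(env.movel(p,velocity=.12,frame=q,guard=8))
f=eyes.grab_frame("side");st=monitor.sense();print(st["clock"],st["position"],st["contact_force"])
a=cv2.resize(f["frame"][60:210,180:380],(800,600),interpolation=cv2.INTER_CUBIC);cv2.imwrite("pics/g.png",a[:,:,::-1])
```

```text
False
2.9167 [ 0.50428011 -0.25349702  0.08078006] [-0.49506313  0.03783624 -0.01650309]
```

View pics/g.png

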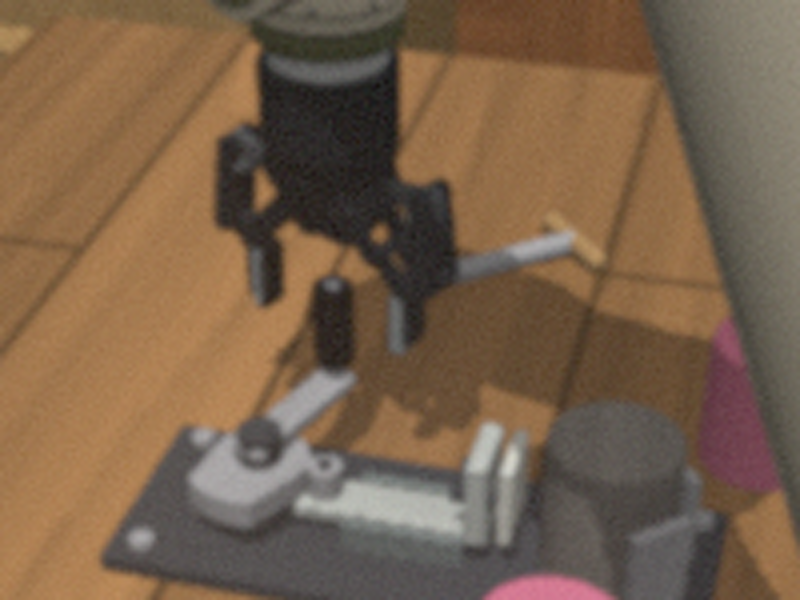

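The fingertips at crop (262,300) and (400,350) straddle the handle at (333,320), and the grey cheese is in the V stop's clamp. Grip, then turn while watching the force.

Run:
```python
from h import *
env.close_gripper(40)
st=monitor.sense();print(st["clock"],st["finger_gap"],st["gripper_force"],np.round(st["contact_force"],1),np.round(st["position"],4))
p0=np.deg2rad(-108.3);r=R0
for phi in np.linspace(p0,PSI,13)[1:]:
    p,q=pose(phi,0,r=r); g=env.movel(p,velocity=.035,frame=q,guard=45)
    st=monitor.sense();F=np.array(st["contact_force"]);u=np.array([np.cos(phi),np.sin(phi)])
    fr=F[:2]@u;ft=F[:2]@[-u[1],u[0]]
    print(f'{st["clock"]:.2f} {np.rad2deg(phi):.0f} Fr {fr:.1f} Ft {ft:.1f} Fz {F[2]:.1f} gap {st["finger_gap"]:.3f} r {r:.4f} g {g}')
    if g: break
    r+=np.clip(fr*1e-4,-.001,.001)
```

```text
3.5083 0.270781511911336 39.063695669174194 [-0.5  0.5  2.3] [ 0.504  -0.2532  0.0802]
3.99 -99 Fr -0.2 Ft 1.3 Fz 3.0 gap 0.269 r 0.0750 g False
4.47 -90 Fr 2.5 Ft 0.3 Fz 2.7 gap 0.271 r 0.0750 g False
4.96 -82 Fr 5.1 Ft 1.0 Fz 4.8 gap 0.273 r 0.0752 g False
5.44 -73 Fr 3.2 Ft 0.6 Fz 4.4 gap 0.270 r 0.0757 g False
5.92 -64 Fr 3.0 Ft 1.7 Fz 5.0 gap 0.271 r 0.0761 g False
6.42 -55 Fr 3.9 Ft 0.3 Fz 5.4 gap 0.272 r 0.0764 g False
6.91 -46 Fr 3.2 Ft -0.3 Fz 5.3 gap 0.271 r 0.0768 g False
7.40 -37 Fr 2.5 Ft -1.3 Fz 5.1 gap 0.268 r 0.0771 g False
7.89 -28 Fr 3.5 Ft -0.1 Fz 5.2 gap 0.268 r 0.0773 g False
8.38 -19 Fr 4.1 Ft 3.0 Fz 5.0 gap 0.273 r 0.0777 g False
8.88 -10 Fr 2.6 Ft -0.0 Fz 5.4 gap 0.271 r 0.0781 g False
9.38 -1 Fr 1.6 Ft 1.4 Fz 6.0 gap 0.268 r 0.0783 g False
```

Run:
```python
from h import *
env.hold(.3);env.release();env.hold(.3)
p=list(monitor.sense()["position"]);p[2]=.24
env.movel(p,velocity=.12)
env.set_joints([-1.517, 0.313, 1.498, 0, 1.331, -0.8])
t=eyes.grab_frame("top");f=eyes.grab_frame("side")
print(monitor.sense()["clock"],pix2w(t,(352,161),.07))
for d in(-.2,0,.2): print(d,w2pix(t,[*(S+.075*np.array([np.cos(PSI+d),np.sin(PSI+d)])),.122]))
a=cv2.resize(t["frame"][100:260,140:440],(800,427),interpolation=cv2.INTER_CUBIC);cv2.imwrite("pics/e1.png",a[:,:,::-1])
a=cv2.resize(f["frame"][100:370,100:460],(800,600),interpolation=cv2.INTER_CUBIC);cv2.imwrite("pics/e2.png",a[:,:,::-1])
```

```text
14.2167 [ 0.52704683 -0.18008732  0.07      ]
-0.2 [[361.76318094 122.88621221]]
0 [[354.99936556 122.12265934]]
0.2 [[348.24296956 122.6680278 ]]
```

View pics/e1.png

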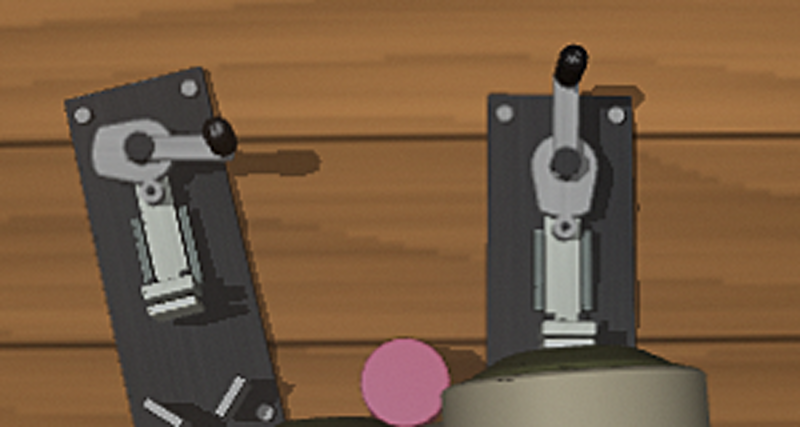

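View pics/e2.png

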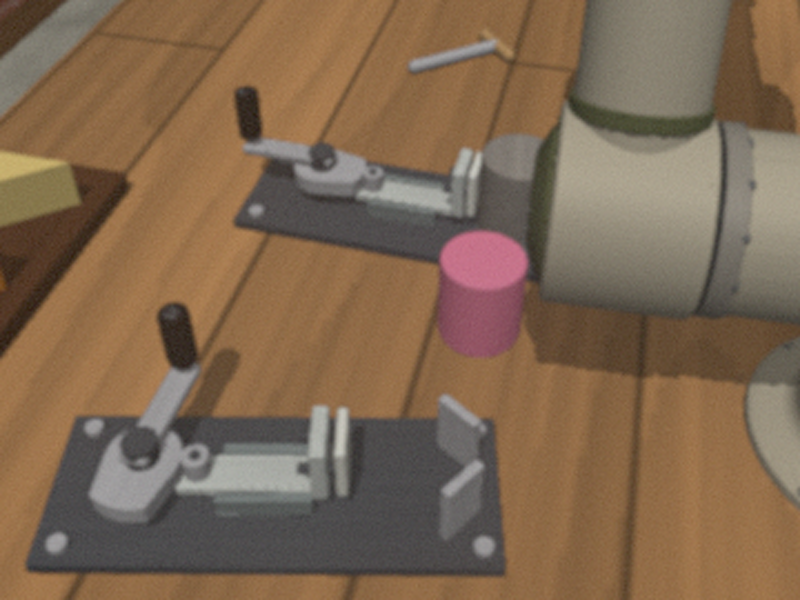

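The knob top at top (354.5,121) matches the mid-dwell prediction of (355,122). The cheese stands upright against the pad, and the spare clamp's crank hasn't moved.

```bash
python3 -c "
from h import *
print(job.hand_in())"
```

```text
the job is handed in; nothing more can be done
None
```

I turned the crank of the clamp holding the grey truckle counter-clockwise to mid-dwell and let go. In the last pictures, before I handed the job in, the crank had stayed there with the cheese upright against the pad, though the robot arm hid the V stop; the other clamp's crank was not touched.

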